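# Gauge the heat-pipe channel of a cooling block

## Task

Measure the channel in the aluminium cooling block with the bench depth gauge: slide the gauge's carriage along its rail until the sprung probe is over the channel, wherever on the block that is, then press the head down, without forcing it, until its foot sits flat on the block with the probe in the channel. Leave the head down, and then slide the black marker down the scale until its top is level with the top of the probe's pointer, to record the reading. Leave the block and the things around the gauge where they lie.

Things in the scene. Friction and masses are not known exactly. Their poses are not given: they have to be found in the camera images.
- rig: The fixed bench gauge. Dark steel bed 260 (x) x 420 (y) x 12 mm; origin at the centre of the bed's underside. A rail bar along y stands over the bed on two posts at x = -100, y = +-190 mm; bar 24 mm wide, its top 155 mm above the bench (post tops 162). z is up; all gauge parts keep the rig's orientation.
- carriage (a joint): Position of the carriage along the rail, m: 0 to 0.22, growing towards the rig's +y; the probe's axis is at rig x = 0, y = joint - 0.11. Starts near 0. Slides against about 3 N of friction and stays where it is left. Black block 50 (x) x 80 (y) x 50 mm round the rail bar with an aluminium grip block on top.
- carriage_grip (a point): Centre of the top face of the carriage's aluminium grip block, 100 mm behind (rig -x of) the probe's axis and 207 mm above the bench. The grip block is 28 (x) x 36 (y) mm and stands 42 mm above the black block; it can be pinched from above or pushed from either side.
- head (a joint): How far the head is pressed down from its top position, m: 0 to 0.045; with the foot flat on the block it reads about 0.038. About 8 N of friction holds it wherever it is left; about 5 to 8 N on the pad moves it down, until the foot lands on the block and the force rises sharply. To raise it, pinch the pad and lift.
- press_pad (a point): Centre of the top face of the head's round black press pad, 40 mm in diameter and 15 mm thick, 40 mm behind (rig -x of) the probe's axis, 115 mm above the foot's underside.
- foot (a point): The point on the flat underside of the head's foot on the probe's axis. The steel foot is 85 (x) x 70 (y) x 10 mm and straddles the channel. Behind the probe the head carries an aluminium column 50 mm wide (y) and a white scale plate facing rig +x.
- probe (a joint): How far the probe is pushed up into the head, m: 0 = fully out, 30 mm below the foot; 0.030 = level with the foot (it missed the channel); 0.032 = its stop. Light spring, 1.3 to 2.8 N. With the foot flat on the block, channel depth = 0.030 - joint. Steel pin 7 mm in diameter.
- pointer (a point): Top face of the flat dark pointer (16 mm wide, 4 mm thick) fixed to the probe, on the probe's axis: 50 mm above the foot's underside when the probe is fully out, and rising with the probe.
- marker (a joint): Height of the black marker on the head's scale, m: 0 to 0.036, growing upwards; starts near the top, above any possible reading. It is level with the pointer when marker equals probe. Slides up or down against 2.5 N of friction and stays where it is left.
- marker_top (a point): A point on the marker's top face, over the middle of the part that stands clear of the scale: 4 mm ahead of (rig +x) and 40 mm to the rig's +y side of the probe's axis. The marker is a black bar 45 (x) x 20 (y) x 10 mm, open above (push down) and on both sides (pinch across y).
- block: Loose block, 0.85 kg, lying on the bed: dark base plate 120 (x) x 136 (y) x 8 mm, origin under its centre, and an aluminium body 120 x 100 mm, its flat top 36 mm above the origin, fixed off-centre by an unknown -12 to 12 mm along y. A channel 14 mm wide, 6 to 24 mm deep (unknown), runs along x in the middle of that  find it by eye, or slide the lowered probe across the top until it drops in.
- screwdriver: Bystander: screwdriver with a black handle, 180 mm, lying to the left of the gauge. Leave alone.
- flux_jar: Bystander: closed glass jar, 56 mm in diameter, 70 mm tall, left of the gauge. Leave alone.
- parts_tray: Bystander: grey divided tray 130 x 100 x 30 mm, right of the gauge. Leave alone.
Not all that is in view belongs to the job. Leave any blue, orange or pink look-alike of the block alone.

How it is judged:
By the outcome, as a careful person would: the job done as asked, in the order asked, and still so for the second after the job is handed in, with the robot touching nothing.
It also fails if it takes over 72 s, if anything falls off the work surface, if the arm or the gripper's body presses on something with over 40 N, if the wrist force passes 120 N, or if a joint passes its speed limit or range.

## Robot

A 6-joint arm with a two-finger parallel gripper is mounted at the origin on the work surface. World frame = base frame: x ahead of the robot, y to its left, z up, the work surface at z = 0. Lengths are in mm, angles in rad, forces in N, time in s.
With the tool pointing down it reaches from about 350 to 875 mm from the base axis. Payload 4.2 kg.
Tool frame: the origin (TCP) lies on the mounting face of the last link; the fingertips stand 173 mm ahead of it and the grasp point (between the pads) lies 155 mm ahead of it; z points along the fingers, y is the direction in which the jaws open and shut (so a half turn about z gives the same grasp; the last joint's range is limited). The gripper opens to 85 mm and grips with 20 to 120 N. Pads are 22 mm wide; open, the fingers measure 114 mm over their backs; the gripper's body (76 mm by 85 mm) begins 54 mm behind the grasp point. The pads swing forward as they close: fully open they stand 13 mm farther back than shut.
Start: joints at [1.412, 0.385, 0.008, 0, -1.194, -0.259], TCP at [253.561, 571.233, 404.712] pointing down, gripper open.
Joint ranges: [-3.14, 3.14], [-1.21, 2.06], [-1.07, 1.41], [-3.16, 2.05], [-2.99, -0.16], [-3.1, 3.1]. Speed limits (rad/s): [2.79, 2.79, 3.14, 3.14, 3.14, 3.14].

## Interface

Orientations are given as a unit quaternion [x, y, z, w].
In Python, from bench import arm gives the robot as it stands.
- The arm moves only by the shell command python3 -m jog 'ROWS' [OPENING]. ROWS is JSON, a list that holds one entry, the list of rows, each a list of 4 numbers: the shift along the tool's x, y, z in mm, then the turn about the tool's z in degrees. In form: [[[x, y, z, spin], ...]]. A call has exactly 5 rows; each row is the pose to reach, as a shift and turn from the pose measured when the call began, along the tool's axes at that moment; what a row does not reach only later rows make up. A row lasts 1/8 s, in which the tool goes at most 62.5 mm and 10.7 degrees, less where a joint would pass 70% of its speed; a pose out of reach is approached as far as the arm can. A call with a gripper value outside its range is refused whole. OPENING is the finger opening in mm, from 0 to 85.4, set as the call begins (- or left out, the last holds). The fingers move at their own pace and stop on an object; the grip force is fixed at half the most. Time passes only in rows, so rows that repeat a pose let the fingers close, or fill a call up. It gives the time, the measured TCP pose, the force and the opening at its end, in the units of the state.
- arm.read_state(): the state, without advancing time (a new reading comes with each control period).
- arm.get_image(name): name is "scene" or "top" or "wrist"; returns (picture, depth): 480x640x3 uint8, blue, green, red; 480x640 float32, mm along the optical axis (not along the pixel's ray), 0 where there is no reading.
- arm.camera_params(name): a dict with "mtx" (3x3 intrinsics, pixels), "k1" (the pictures are not rectified: a ray, as slopes to the right and down, at radius r is drawn at 1 + k1 r^2 times it, then the intrinsics apply), "R" (3x3) and "t" (3): a world point X has camera coordinates R X + t. Camera axes: x right, y down, z forward; pixel columns grow to the right and rows downward; lengths in mm; the calibration is good to about 2 mm. A picture is of the moment at which its call begins: read the wrist's pose just before it. camera_params takes no time and is no camera call; for the wrist camera it gives the pose at the moment of the call.
- arm.job_done(): hands the job in, once; it reports no verdict.
The state is a dict: "clock": time; "joints": joint angles; "joint_vel": joint speeds; "joint_efforts": joint torques, N m; "position": TCP position; "ee_rot": TCP orientation; "contact_force": force on the tool from outside, world axes, zero at the start; "wrist_torque": the same for the moment, N m; "gripper_width": finger opening in mm.
Only numpy, scipy, OpenCV 4.12 (cv2) and the standard library are available. Lean on these libraries where they do the work, as an engineer would, in place of code of your own. Each camera call takes 0.05 s, during which the arm holds its last target.

## Working session

There is one attempt and no reset: what is moved stays moved. The work goes in short steps, Python scripts to look and compute and a shell command to move; the robot and the scene stay as the last step left them, time stands still between calls to the robot, and variables do not carry over. Pictures are saved under pics/ and viewed, and the job is handed in when it is done.

```bash
ls; mkdir -p pics
python3 - <<'E'
from bench import arm
import cv2,numpy as np
print(arm.read_state())
for n in("scene","top","wrist"):
    p=arm.camera_params(n);print(n,p)
    im,d=arm.get_image(n);cv2.imwrite(f"pics/{n}0.png",im);np.save(f"pics/{n}0.npy",d)
E
```

```text
pics
{'clock': 0.0, 'joints': array([ 1.41158681e+00,  3.85581480e-01,  6.64306871e-03, -4.75204658e-04,
       -1.19400459e+00, -2.58629212e-01]), 'joint_vel': array([-0.00048938, -0.00102663, -0.00077846, -0.00154813,  0.0001383 ,
       -0.0006724 ]), 'joint_efforts': array([-7.31522550e-05, -3.92285693e+01,  1.88402510e+01,  4.18643385e+00,
       -4.62288590e-03,  5.79583443e-06]), 'position': array([253.48781553, 571.07448295, 403.61640075]), 'ee_rot': array([ 9.78236841e-01, -2.07488512e-01, -1.67234289e-04,  1.08298444e-03]), 'contact_force': array([ 0.63858322, -0.72595693, -0.00822776]), 'wrist_torque': array([-0.00965285, -0.00103512,  0.00848363]), 'gripper_width': 85.37868503584622}
scene {'mtx': array([[563.91938641,   0.        , 316.85990753],
       [  0.        , 563.91938641, 235.95823158],
       [  0.        ,   0.        ,   1.        ]]), 'k1': -0.012656211476225929, 'R': array([[-0.01670934,  0.99971899, -0.01681489],
       [ 0.81993484,  0.00407616, -0.57244235],
       [-0.57221295, -0.02335225, -0.81977254]]), 't': array([ 7.50859202e-02, -3.25861497e+02,  1.66161351e+03])}
top {'mtx': array([[622.84611307,   0.        , 320.17975248],
       [  0.        , 622.84611307, 241.87827207],
       [  0.        ,   0.        ,   1.        ]]), 'k1': 0.027848193853183757, 'R': array([[-0.01918804, -0.99980517,  0.00462989],
       [-0.98576976,  0.01814479, -0.16711897],
       [ 0.1670024 , -0.00777069, -0.98592587]]), 't': array([  -2.81539622,  505.65890472, 1782.5254724 ])}
wrist {'mtx': array([[348.03839125,   0.        , 324.98280787],
       [  0.        , 348.03839125, 242.083671  ],
       [  0.        ,   0.        ,   1.        ]]), 'k1': -0.06802172309705337, 'R': array([[-0.40558337, -0.91405678,  0.00152778],
       [-0.86414222,  0.38397909,  0.32529721],
       [-0.29792676,  0.13061492, -0.94561059]]), 't': array([624.55588795, -42.30332353, 380.03635944])}
```

View pics/scene0.png

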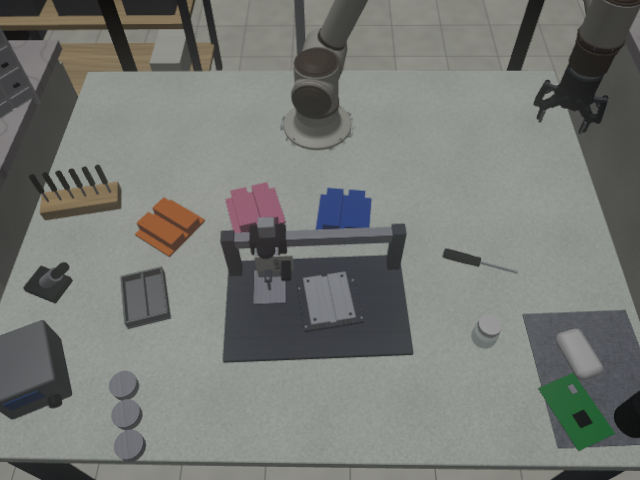

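View pics/top0.png

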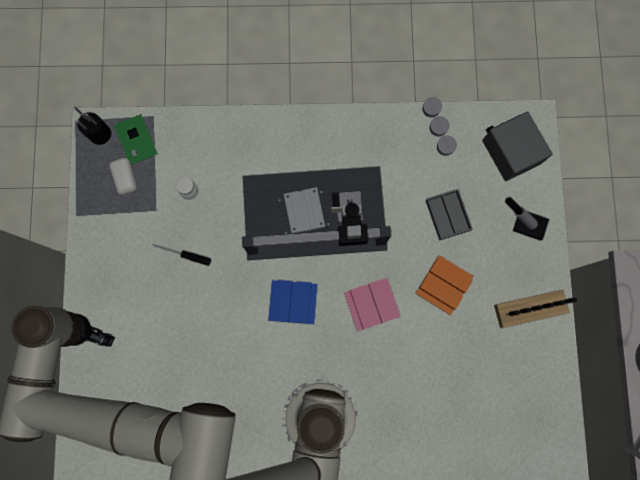

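View pics/wrist0.png

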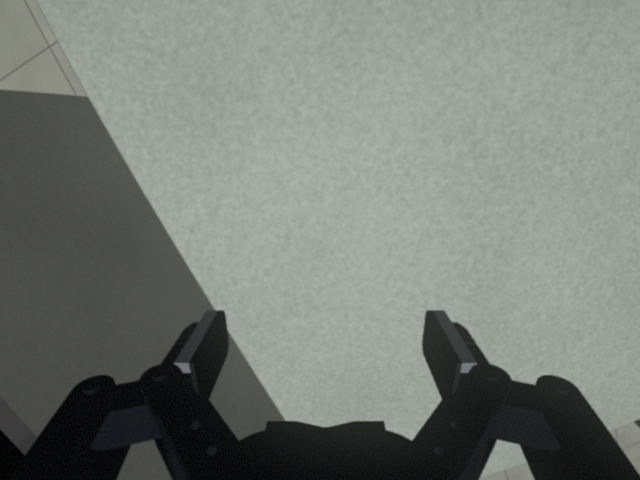

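Scene view: the gauge bed spans (225..411, 256..359), with the aluminium block on it at (329,299). The pink (255,208), blue (344,208) and orange (170,226) look-alikes are outside it. Next I'll enlarge and measure.

```bash
cat > h.py <<'E'
import cv2,numpy as np
from bench import arm
def ray(P,px):
    px=np.atleast_2d(np.float64(px))
    m=P["mtx"]; k=P["k1"]
    n=cv2.undistortPoints(px.reshape(-1,1,2),m,np.array([k,0,0,0.])).reshape(-1,2)
    d=np.c_[n,np.ones(len(n))]@P["R"]
    return -P["R"].T@P["t"], d
def onz(P,px,z):
    c,d=ray(P,px); return c+d*((z-c[2])/d[:,2])[:,None]
def proj(P,X):
    X=np.atleast_2d(np.float64(X)); r,_=cv2.Rodrigues(P["R"])
    return cv2.projectPoints(X,r,P["t"],P["mtx"],np.array([P["k1"],0,0,0.]))[0].reshape(-1,2)
E
python3 - <<'E'
import cv2
a=cv2.imread("pics/scene0.png")[200:370,210:425];cv2.imwrite("pics/s0c.png",cv2.resize(a,None,fx=3.5,fy=3.5,interpolation=cv2.INTER_CUBIC))
a=cv2.imread("pics/top0.png")[155:270,230:400];cv2.imwrite("pics/t0c.png",cv2.resize(a,None,fx=4.6,fy=4.6,interpolation=cv2.INTER_CUBIC))
E
```

```text
(no output)
```

View pics/s0c.png

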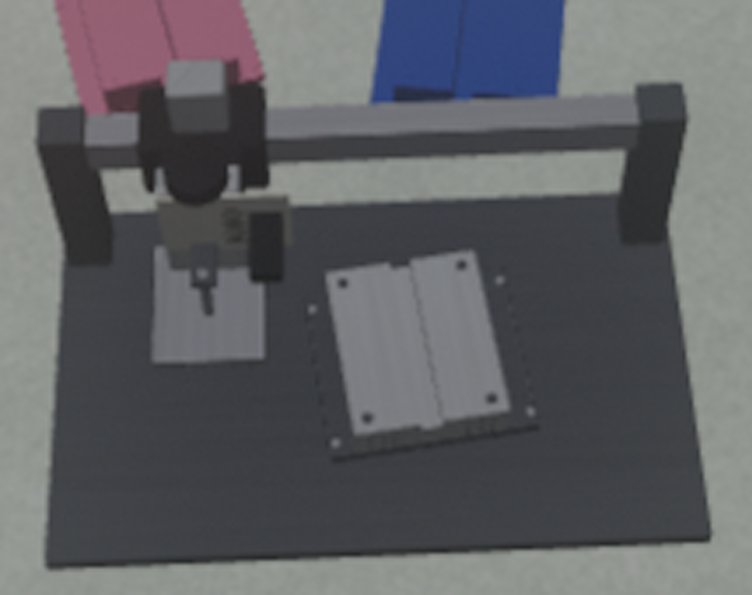

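View pics/t0c.png

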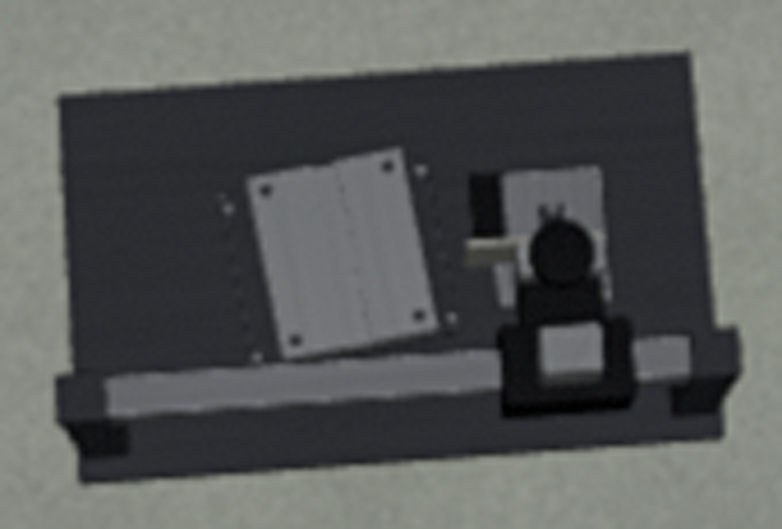

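Run:
```python
from h import *
S=arm.camera_params("scene");T=arm.camera_params("top")
def s(l): return [(210+(u+.5)/3.5-.5,200+(v+.5)/3.5-.5) for u,v in l]
def t(l): return [(230+(u+.5)/4.6-.5,155+(v+.5)/4.6-.5) for u,v in l]
np.set_printoptions(precision=1,suppress=True)
print("bed front scene",onz(S,s([(48,565),(709,540)]),12))
cT=onz(T,t([(60,96),(690,53),(722,437),(80,481)]),12);print("bed top",cT,cT.mean(0),[np.linalg.norm(cT[i]-cT[i-1]) for i in range(4)])
for a,b in((0,1),(3,2)):
    d=cT[a]-cT[b];print(np.degrees(np.arctan2(-d[0],d[1])))
for nm,P,q in(("S",S,s([(327,271),(475,250),(508,408),(356,435)])),("T",T,t([(400,148),(247,180),(285,360),(439,326)]))):
    b=onz(P,q,48);print(nm,"body",b,b.mean(0),[np.linalg.norm(b[i]-b[i-1]) for i in range(4)])
print("chan S",onz(S,s([(390,264),(411,261),(419,430),(442,426)]),48))
print("chan T line",onz(T,t([(340,165),(368,340)]),48))
print("grip S",onz(S,s([(167,95),(229,93),(225,61),(170,63)]),207).mean(0))
print("grip T",onz(T,t([(541,326),(602,322),(606,378),(541,383)]),207).mean(0))
print("pad T",onz(T,t([(562,253)]),199))
```

```text
bed front scene [[ 740.6 -192.1   12. ]
 [ 720.   221.2   12. ]]
bed top [[ 719.1  218.4   12. ]
 [ 741.  -197.8   12. ]
 [ 483.7 -209.5   12. ]
 [ 462.7  205.2   12. ]] [601.6   4.1  12. ] [np.float64(256.7184874578392), np.float64(416.83107847568374), np.float64(257.56225836241185), np.float64(415.3128927234026)]
3.018227602192886
2.902697944812964
S body [[547.5 -22.1  48. ]
 [530.6  76.2  48. ]
 [647.4  95.6  48. ]
 [667.   -0.2  48. ]] [598.1  37.4  48. ] [np.float64(121.53968353092435), np.float64(99.76481503138776), np.float64(118.46005493449583), np.float64(97.86026627035181)]
T body [[670.5  -4.7  48. ]
 [651.   94.   48. ]
 [532.9  71.   48. ]
 [553.1 -27.5  48. ]] [601.9  33.2  48. ] [np.float64(119.5044630861178), np.float64(100.66394646198775), np.float64(120.37477453188176), np.float64(100.51751893569697)]
chan S [[541.8  19.6  48. ]
 [539.4  33.5  48. ]
 [663.2  39.4  48. ]
 [660.3  53.8  48. ]]
chan T line [[659.9  34.1  48. ]
 [544.9  17.9  48. ]]
grip S [505.8 -96.5 207. ]
grip T [ 505.  -102.1  207. ]
pad T [[565.8 -98.1 199. ]]
```

```bash
python3 -m jog '[[[42,43,-6,-6],[85,86,-12,-12],[127,129,-18,-18],[169,172,-24,-24],[211,215,-30,-26.9]]]' 54
```

```text
clock: 0.78
position: [359.3, 287.1, 434.4]
ee_rot: [1.0, 0.027, -0.0, 0.001]
contact_force: [0.5, 0.8, 0.2]
gripper_width: 53.8
```

```bash
python3 -m jog '[[[18,57,0,0],[36,114,0,0],[54,171,0,0],[72,228,0,0],[90,285,0,0]]]' && python3 -m jog '[[[18,55,0,0],[35,109,0,0],[35,109,0,0],[35,109,0,0],[35,109,0,0]]]'
python3 - <<'E'
from h import *
np.set_printoptions(precision=3,suppress=True)
s=arm.read_state();print(s["position"],s["ee_rot"],s["joints"])
W=arm.camera_params("wrist");im,d=arm.get_image("wrist");cv2.imwrite("pics/w1.png",im);np.save("pics/w1.npy",d)
import pickle;pickle.dump(W,open("pics/w1.pkl","wb"))
E
```

```text
clock: 1.4
position: [464.7, 5.4, 434.9]
ee_rot: [1.0, 0.027, -0.0, 0.001]
contact_force: [0.3, 0.6, 0.1]
gripper_width: 54.1
clock: 2.02
position: [505.3, -100.6, 435.1]
ee_rot: [1.0, 0.028, -0.0, 0.001]
contact_force: [-0.5, -0.7, -0.3]
gripper_width: 53.9
[ 505.261 -100.57   435.122] [ 1.     0.028 -0.     0.001] [ 0.119  0.175 -0.208  0.001 -1.188  1.507]
```

View pics/w1.png

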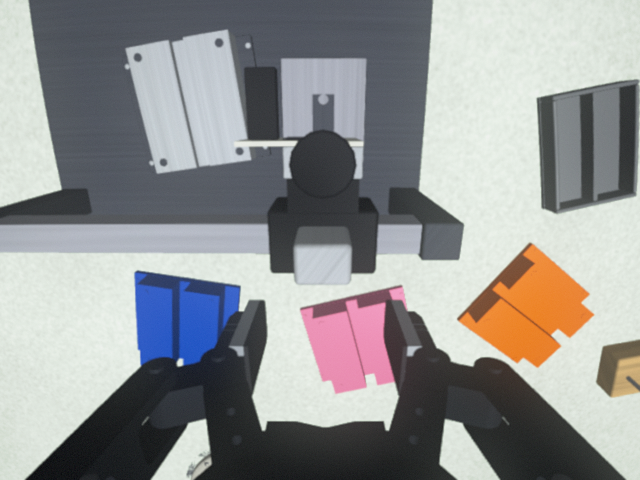

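Wrist view: grip block top at (294..351, 226..284), press pad (322,163), and the marker (262,103) on the far side. The block's channel runs (178,40)-(200,168). Next I'll measure these in the wrist frame.

Run:
```python
from h import *
import pickle
np.set_printoptions(precision=1,suppress=True)
W=pickle.load(open("pics/w1.pkl","rb"));d=np.load("pics/w1.npy")
def d3(u,v):
    c,r=ray(W,[(u,v)]);return (c+r*d[v,u])[0]
for n,p in dict(grip=(322,240),pad=(322,163),bed=(100,190),block=(215,100),marker=(262,90),pointer=(322,110)).items(): print(n,d3(*p))
im=cv2.imread("pics/w1.png")
print("grip corners",onz(W,[(299,227),(348,227),(351,284),(294,284)],207), onz(W,[(299,227),(348,227),(351,284),(294,284)],207).mean(0))
print("pad",onz(W,[(322,163)],201))
print("chan",onz(W,[(174,40),(183,38),(189,167),(197,165)],48))
print("body",onz(W,[(126,47),(228,30),(252,158),(157,173)],48))
print("postinner", onz(W,[(421,226),(0,229)],155))
print("pointer front face", onz(W,[(312,94),(333,94)],136))
cv2.imwrite("pics/w1c.png",cv2.resize(im[20:300,100:460],(0,0),fx=2.1,fy=2.1,interpolation=cv2.INTER_CUBIC))
```

```text
grip [519.5 -97.6 197.8]
pad [566.7 -95.  197.7]
bed [503.2 164.    9.4]
block [605.4  11.9  46.1]
marker [607.2 -54.3 165.2]
pointer [598.1 -92.9 133.5]
grip corners [[ 529.9  -83.5  207. ]
 [ 531.5 -112.3  207. ]
 [ 494.7 -117.1  207. ]
 [ 492.7  -81.6  207. ]] [512.2 -98.6 207. ]
pad [[567.  -95.1 201. ]]
chan [[657.3  48.8  48. ]
 [659.2  40.2  48. ]
 [539.7  40.3  48. ]
 [542.1  31.9  48. ]]
body [[650.5  95.8  48. ]
 [667.2  -2.1  48. ]
 [551.8 -24.4  48. ]
 [532.1  74.3  48. ]]
postinner [[ 520.2 -171.3  155. ]
 [ 500.   159.4  155. ]]
pointer front face [[ 608.6  -85.2  136. ]
 [ 609.4 -100.2  136. ]]
```

View pics/w1c.png

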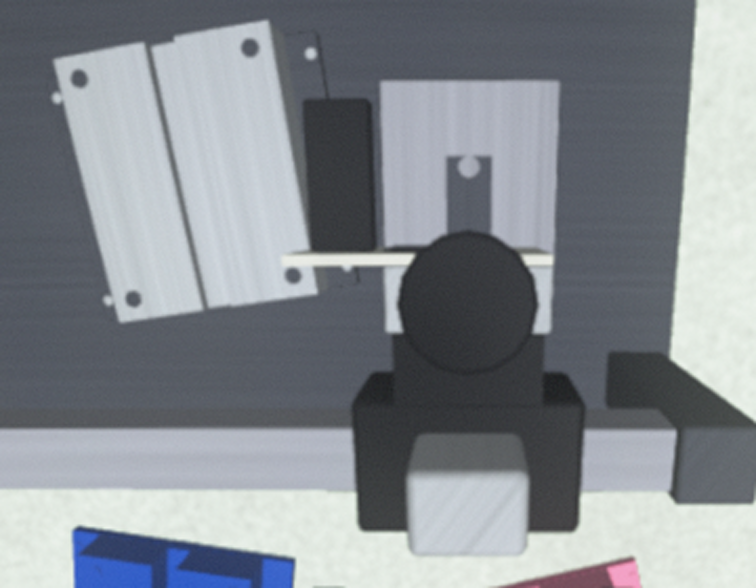

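Run:
```python
from h import *
import pickle
np.set_printoptions(precision=1,suppress=True)
W=pickle.load(open("pics/w1.pkl","rb"))
q=[(100+u/2.1,20+v/2.1) for u,v in[(410,472),(526,472),(527,554),(407,554)]]
g=onz(W,q,207);print(g,g.mean(0))
q=[(100+u/2.1,20+v/2.1) for u,v in[(469,166),(447,156),(491,156)]]
print(onz(W,q,137))
q=[(100+u/2.1,20+v/2.1) for u,v in[(304,100),(370,100),(310,250),(375,250)]]
print("marker",onz(W,q,170))
```

```text
[[ 518.7  -81.6  207. ]
 [ 520.5 -114.7  207. ]
 [ 494.8 -117.1  207. ]
 [ 492.8  -81.5  207. ]] [506.7 -98.7 207. ]
[[ 605.5  -93.5  137. ]
 [ 608.3  -85.8  137. ]
 [ 609.2 -100.8  137. ]]
marker [[619.4 -44.3 170. ]
 [620.3 -63.7 170. ]
 [576.5 -45.9 170. ]
 [577.5 -66.1 170. ]]
```

```bash
python3 -m jog '[[[1.5,-2,20,0],[1.5,-2,40,0],[1.5,-2,60,0],[1.5,-2,80,0],[1.5,-2,87,0]]]' && python3 -m jog '[[[0,0,0,0],[0,0,0,0],[0,0,0,0],[0,0,0,0],[0,0,0,0]]]' 40
```

```text
clock: 2.7
position: [506.3, -97.5, 347.4]
ee_rot: [1.0, 0.029, -0.001, 0.001]
contact_force: [-0.0, 0.4, -0.3]
gripper_width: 54.1
clock: 3.32
position: [506.3, -97.6, 347.6]
ee_rot: [1.0, 0.029, -0.001, 0.001]
contact_force: [-0.1, 0.8, 0.6]
gripper_width: 39.9
```

```bash
python3 -m jog '[[[0,-15,0,0],[0,-37,0,0],[0,-60,0,0],[0,-82,0,0],[0,-100,0,0]]]' && python3 -m jog '[[[0,-10,0,0],[0,-18,0,0],[0,-25,0,0],[0,-28,0,0],[0,-28,0,0]]]'
python3 - <<'E'
from h import *
import pickle
s=arm.read_state();print(s["position"],s["ee_rot"],s["contact_force"])
W=arm.camera_params("wrist");im,d=arm.get_image("wrist");cv2.imwrite("pics/w2.png",im)
pickle.dump(W,open("pics/w2.pkl","wb"))
im,d=arm.get_image("scene");cv2.imwrite("pics/s2c.png",cv2.resize(im[200:370,210:425],None,fx=3.5,fy=3.5,interpolation=cv2.INTER_CUBIC))
E
```

```text
clock: 3.95
position: [500.7, 3.1, 347.7]
ee_rot: [1.0, 0.029, -0.0, 0.001]
contact_force: [2.6, -3.0, -0.3]
gripper_width: 40.2
clock: 4.58
position: [498.8, 31.3, 347.5]
ee_rot: [1.0, 0.029, -0.0, 0.0]
contact_force: [-0.3, -0.3, 0.7]
gripper_width: 40.0
[498.84619445  31.30302357 347.51962609] [ 9.99575040e-01  2.91438295e-02 -3.82115433e-04  4.79199140e-04] [-0.27668082 -0.34864586  0.6692743 ]
```

View pics/w2.png

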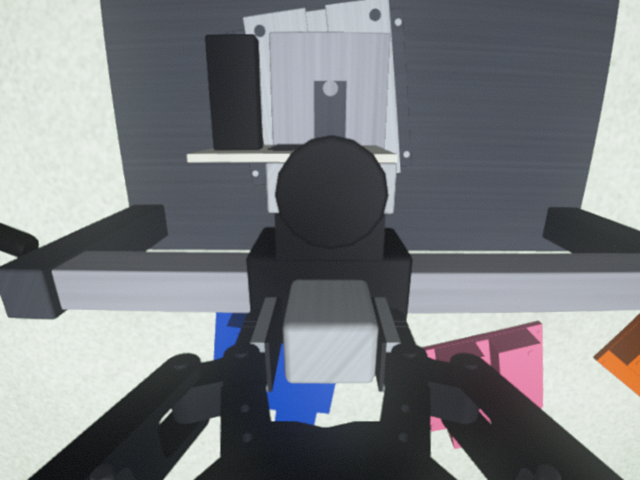

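View pics/s2c.png

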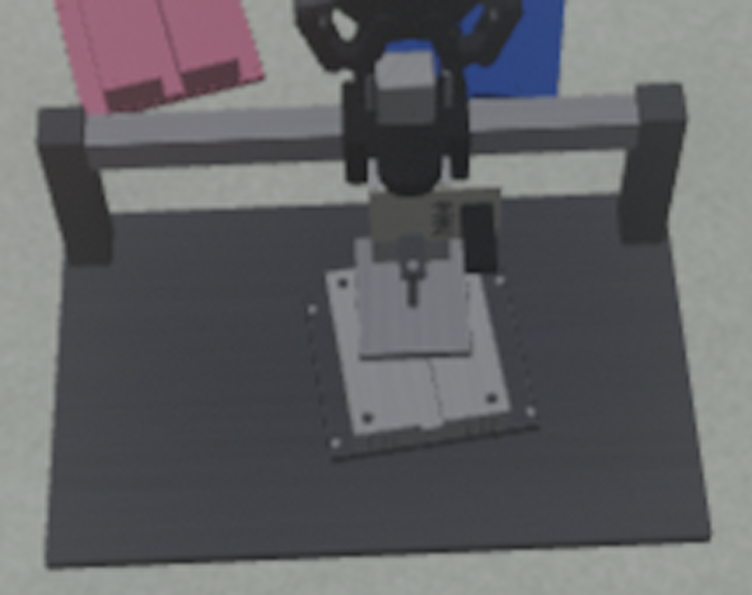

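Run:
```python
import cv2
im=cv2.imread("pics/w2.png");cv2.imwrite("pics/w2c.png",cv2.resize(im[0:130,180:430],None,fx=3.2,fy=3.2,interpolation=cv2.INTER_CUBIC))
from h import *
import pickle
np.set_printoptions(precision=1,suppress=True)
W=pickle.load(open("pics/w2.pkl","rb"))
print("pin",onz(W,[(330,88)],137),"ptr",onz(W,[(314,82),(347,82)],136))
print("grip",onz(W,[(286,299),(377,299),(377,383),(285,383)],207))
print("pad",onz(W,[(331,192)],201))
S=arm.camera_params("scene")
f=lambda u,v:(210+(u+.5)/3.5-.5,200+(v+.5)/3.5-.5)
print("S grip",onz(S,[f(376,88),f(434,86),f(431,55),f(378,56)],207).mean(0), "pin",onz(S,[f(413,264)],137))
```

```text
pin [[598.7  35.2 137. ]] ptr [[601.   43.  136. ]
 [601.9  27.2 136. ]]
grip [[523.   46.9 207. ]
 [524.9  14.9 207. ]
 [488.   10.8 207. ]
 [486.   46.6 207. ]]
pad [[560.6  33.4 201. ]]
S grip [500.1  29.8 207. ] pin [[595.1  35.3 137. ]]
```

View pics/w2c.png

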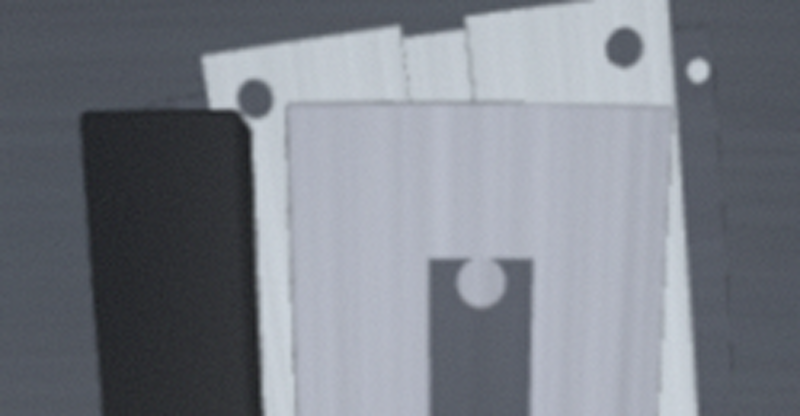

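Run:
```python
from h import *
import pickle
np.set_printoptions(precision=1,suppress=True)
W=pickle.load(open("pics/w2.pkl","rb"))
print(onz(W,[(305.5,8.7),(325.8,5.3),(308.4,32),(327.5,32)],48))
```

```text
[[656.9  54.2  48. ]
 [659.8  40.5  48. ]
 [642.4  51.5  48. ]
 [643.1  38.4  48. ]]
```

```bash
python3 -m jog '[[[0,-0.7,0,0],[0,-0.7,0,0],[0,0,0,0],[0,0.9,0,0],[0,0.9,-5,0]]]' && python3 -m jog '[[[0,0,-25,0],[0,0,-50,0],[10,0,-58,0],[35,0.5,-58,0],[60,0.5,-58,0]]]' 44 && python3 -m jog '[[[1,0.5,0,0],[1,0.5,10,0],[1,0.5,20,0],[1,0.5,22,0],[1,0.5,22,0]]]' 0
python3 - <<'E'
from h import *
import pickle
s=arm.read_state();print(s["position"],s["ee_rot"],s["contact_force"])
W=arm.camera_params("wrist");im,d=arm.get_image("wrist");cv2.imwrite("pics/w3.png",im)
pickle.dump(W,open("pics/w3.pkl","wb"))
E
```

```text
clock: 5.3
position: [498.7, 30.3, 352.3]
ee_rot: [1.0, 0.029, -0.001, 0.001]
contact_force: [-0.4, 0.7, 0.2]
gripper_width: 40.3
clock: 5.92
position: [559.8, 33.4, 409.8]
ee_rot: [1.0, 0.029, -0.001, 0.0]
contact_force: [-0.5, 0.2, 0.2]
gripper_width: 43.9
clock: 6.55
position: [560.5, 32.9, 387.8]
ee_rot: [1.0, 0.029, -0.001, 0.001]
contact_force: [0.4, -0.5, 0.3]
gripper_width: -0.1
[560.47678254  32.94830421 387.78686842] [ 9.99573275e-01  2.91825220e-02 -1.15392297e-03  5.63622757e-04] [ 0.37293589 -0.46439796  0.31167437]
```

View pics/w3.png

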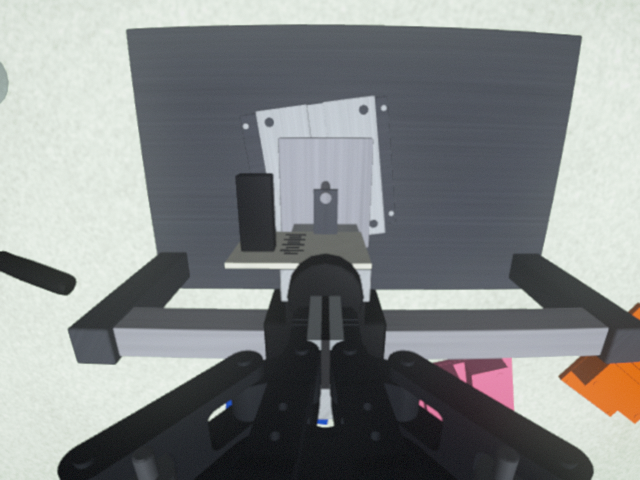

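```bash
python3 -m jog '[[[0,0,5,0],[0,0,10,0],[0,0,15,0],[0,0,20,0],[0,0,25,0]]]' && python3 -m jog '[[[0,0,4,0],[0,0,8,0],[0,0,12,0],[0,0,16,0],[0,0,19,0]]]'&& python3 -m jog '[[[0,0,0.5,0],[0,0,1,0],[0,0,1.5,0],[0,0,2,0],[0,0,2.5,0]]]'
```

```text
clock: 7.22
position: [560.5, 32.9, 363.4]
ee_rot: [1.0, 0.029, -0.001, 0.001]
contact_force: [-2.9, -1.1, 4.7]
gripper_width: -0.1
clock: 7.85
position: [560.4, 32.9, 344.8]
ee_rot: [1.0, 0.029, -0.001, 0.001]
contact_force: [-3.8, 0.3, 8.0]
gripper_width: 0.4
clock: 8.48
position: [560.4, 33.0, 342.8]
ee_rot: [1.0, 0.029, -0.0, 0.001]
contact_force: [-2.8, 0.5, 6.9]
gripper_width: -0.1
```

```bash
python3 -m jog '[[[0,0,0.8,0],[0,0,1.6,0],[0,0,2.4,0],[0,0,3,0],[0,0,3.5,0]]]'
python3 - <<'E'
from h import *
import pickle
s=arm.read_state();print(s["position"],s["ee_rot"],s["contact_force"])
W=arm.camera_params("wrist");im,d=arm.get_image("wrist");cv2.imwrite("pics/w4.png",im[60:360,160:480].repeat(2,0).repeat(2,1))
im,d=arm.get_image("scene");cv2.imwrite("pics/s4c.png",cv2.resize(im[200:370,210:425],None,fx=3.5,fy=3.5,interpolation=cv2.INTER_CUBIC))
E
```

```text
clock: 9.1
position: [560.3, 33.0, 339.8]
ee_rot: [1.0, 0.03, -0.0, 0.001]
contact_force: [-3.8, 1.5, 6.3]
gripper_width: -0.0
[560.30282322  32.96302493 339.75460545] [ 9.99562184e-01  2.95798222e-02 -2.19771981e-04  6.52900502e-04] [-3.82910765  1.48927388  6.29165181]
```

View pics/w4.png

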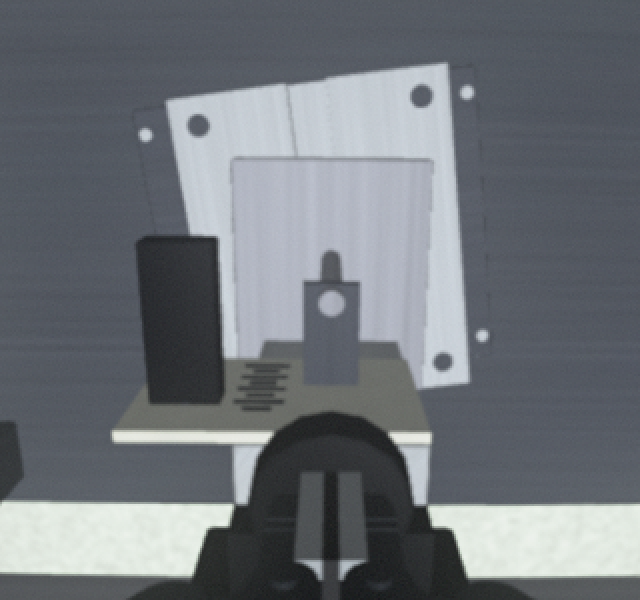

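View pics/s4c.png

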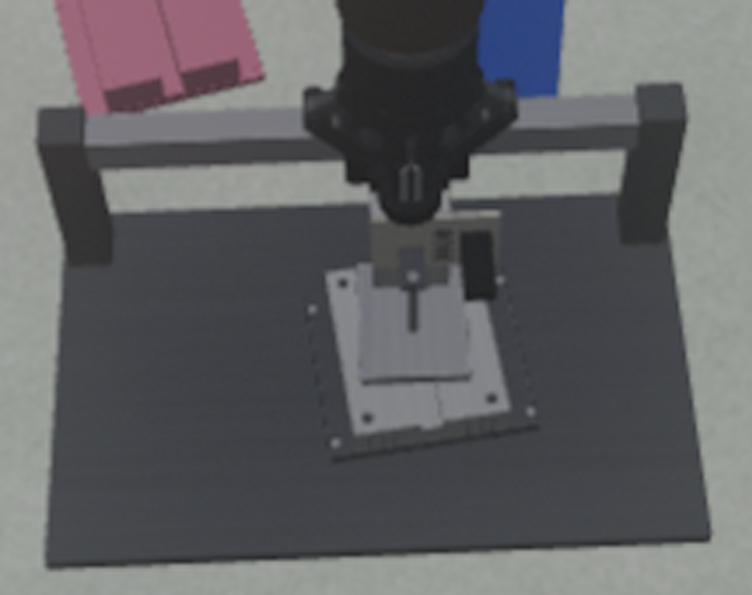

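Run:
```python
from h import *
np.set_printoptions(precision=1,suppress=True)
W=arm.camera_params("wrist")
f=lambda u,v:(160+(u+.5)/2-.5,60+(v+.5)/2-.5)
c,r=ray(W,[f(331,303),f(304,282),f(359,282),f(331,282)])
for d in r: 
    for x in (599.,602.,608): print(x,c+d*(x-c[0])/d[0])
im,D=arm.get_image("wrist")
for n,p in dict(ptr=(331,330),foot=(380,220),block=(250,130),marker=(180,300)).items():
    u,v=map(int,f(*p)); cc,rr=ray(W,[(u,v)]); print(n,(cc+rr*np.median(D[v-2:v+3,u-2:u+3]))[0])
```

```text
599.0 [599.   35.4 126.9]
602.0 [602.   35.7 139. ]
608 [608.   36.1 163.2]
599.0 [599.   43.5 102.7]
602.0 [602.   43.2 116.4]
608 [608.   42.5 143.9]
599.0 [599.   26.8  98.1]
602.0 [602.   27.6 112.1]
608 [608.   29.1 140.2]
599.0 [599.   35.4 100.5]
602.0 [602.   35.6 114.4]
608 [608.   36.  142.1]
ptr [589.6  35.  118.9]
foot [614.1  19.5  60.4]
block [641.7  67.4  47.2]
marker [599.3  75.1 132.6]
```

```bash
python3 -m jog '[[[0,0,0.5,0],[0,0,1,0],[0,0,1.5,0],[0,0,2,0],[0,0,2.5,0]]]' && python3 -m jog '[[[0,0,0.2,0],[0,0,0.4,0],[0,0,0.6,0],[0,0,0.8,0],[0,0,1,0]]]'
```

```text
clock: 9.88
position: [560.2, 33.0, 337.9]
ee_rot: [1.0, 0.03, -0.0, 0.001]
contact_force: [-3.0, 1.4, 8.6]
gripper_width: -0.2
clock: 10.5
position: [560.2, 33.0, 337.8]
ee_rot: [1.0, 0.03, 0.0, 0.001]
contact_force: [-4.2, 1.3, 9.2]
gripper_width: -0.1
```

```bash
python3 -m jog '[[[0,0,0.5,0],[0,0,1,0],[0,0,1.5,0],[0,0,1.5,0],[0,0,1.5,0]]]' && python3 -m jog '[[[0,0,0.5,0],[0,0,1,0],[0,0,1.5,0],[0,0,1.5,0],[0,0,1.5,0]]]'
```

```text
clock: 11.12
position: [560.2, 33.0, 337.5]
ee_rot: [1.0, 0.03, 0.001, 0.001]
contact_force: [-3.8, 0.4, 8.8]
gripper_width: 0.0
clock: 11.75
position: [560.3, 33.0, 337.3]
ee_rot: [1.0, 0.03, 0.001, 0.001]
contact_force: [-4.3, 0.6, 9.4]
gripper_width: -0.2
```

```bash
python3 -m jog '[[[0,0,1,0],[0,0,2,0],[0,0,2.5,0],[0,0,2.5,0],[0,0,2.5,0]]]' && python3 -m jog '[[[0,0,1,0],[0,0,2,0],[0,0,2.5,0],[0,0,2.5,0],[0,0,2.5,0]]]'
```

```text
clock: 12.38
position: [560.5, 33.1, 336.6]
ee_rot: [1.0, 0.031, 0.002, 0.001]
contact_force: [-3.4, 1.2, 10.8]
gripper_width: 0.2
clock: 13.0
position: [560.5, 33.1, 336.5]
ee_rot: [1.0, 0.031, 0.003, 0.001]
contact_force: [-5.4, 1.9, 14.8]
gripper_width: 0.1
```

```bash
python3 -m jog '[[[0,0,1,0],[0,0,2,0],[0,0,2.5,0],[0,0,2.5,0],[0,0,2.5,0]]]'
python3 - <<'E'
from h import *
np.set_printoptions(precision=1,suppress=True)
W=arm.camera_params("wrist")
im,D=arm.get_image("wrist");cv2.imwrite("pics/w5.png",im[60:360,160:480].repeat(2,0).repeat(2,1));cv2.imwrite("pics/w5f.png",im)
f=lambda u,v:(160+(u+.5)/2-.5,60+(v+.5)/2-.5)
for n,p in dict(ptr=(331,330),foot=(380,220),block=(250,130),marker=(180,300)).items():
    u,v=map(int,f(*p)); cc,rr=ray(W,[(u,v)]); print(n,(cc+rr*np.median(D[v-2:v+3,u-2:u+3]))[0])
E
```

```text
clock: 13.62
position: [560.4, 33.1, 336.4]
ee_rot: [0.999, 0.032, 0.004, 0.002]
contact_force: [-7.0, 2.0, 15.8]
gripper_width: 0.1
ptr [592.5  35.  119.1]
foot [616.5  19.4  57.4]
block [644.1  67.2  47. ]
marker [601.1  75.  129.8]
```

View pics/w5.png

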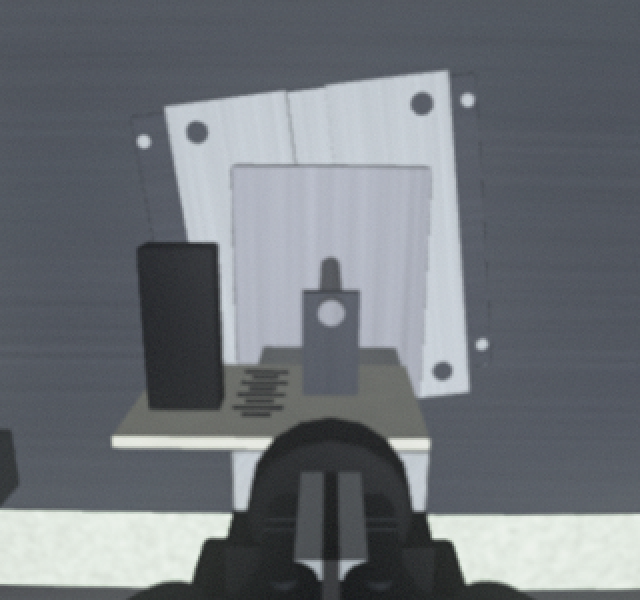

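```bash
python3 -m jog '[[[0,0,-4,0],[0,0,-14,0],[0,0,-28,0],[0,0,-35,0],[0,0,-35,0]]]'
python3 - <<'E'
from h import *
import pickle
np.set_printoptions(precision=1,suppress=True)
W=arm.camera_params("wrist");s=arm.read_state();print(s["position"],s["ee_rot"],s["contact_force"])
Ds=[]
for i in range(3):
    im,D=arm.get_image("wrist");Ds.append(D)
np.save("pics/w6.npy",np.array(Ds));pickle.dump(W,open("pics/w6.pkl","wb"))
cv2.imwrite("pics/w6.png",im);cv2.imwrite("pics/w6c.png",cv2.resize(im[80:330,160:480],None,fx=2.4,fy=2.4,interpolation=cv2.INTER_CUBIC))
E
```

```text
clock: 14.3
position: [560.3, 33.3, 372.1]
ee_rot: [0.999, 0.032, 0.005, 0.001]
contact_force: [-0.3, 0.6, -0.7]
gripper_width: 0.3
[560.3  33.3 372.1] [1. 0. 0. 0.] [-0.3  0.6 -0.7]
```

View pics/w6c.png

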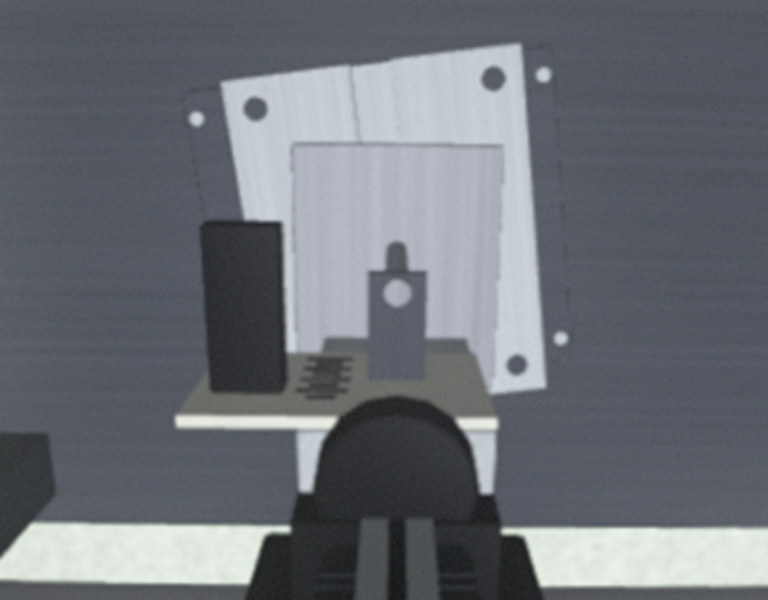

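```bash
cat > md.py <<'E'
from h import *
def pts(W,D,mask):
    v,u=np.nonzero(mask); z=D[v,u]; ok=z>0
    c,r=ray(W,np.c_[u,v][ok]); return c+r*z[ok][:,None]
def box(W,D,x0,x1,y0,y1):
    m=np.zeros(D.shape,bool);m[y0:y1,x0:x1]=1;return pts(W,D,m)
E
python3 - <<'E'
from md import *
import pickle
np.set_printoptions(precision=2,suppress=True)
W=pickle.load(open("pics/w6.pkl","rb"));Ds=np.load("pics/w6.npy");D=Ds.mean(0)
g=lambda u,v:(160+u/2.4,80+v/2.4)
def rep(n,a,b):
    (x0,y0),(x1,y1)=g(*a),g(*b);P=box(W,D,int(x0),int(x1),int(y0),int(y1))
    print(n,len(P),np.median(P,0),P[:,2].std())
    # along depth
    for k in range(int(y0),int(y1),max(1,int(y1-y0)//5)):
        q=box(W,D,int(x0),int(x1),k,k+3);print("   row",k,np.median(q,0))
rep("marker",(216,235),(272,375))
rep("ptr",(376,315),(418,370))
rep("pin",(391,287),(403,299))
rep("ptrfront",(372,276),(384,290))
rep("foot",(420,160),(490,240))
rep("block",(260,130),(285,180))
q=[g(u,v) for u,v in[(202,229),(280,223),(287,391),(210,391)]]
print("marker corners",onz(W,q,131))
print("ptr",onz(W,[g(397,293),g(369,272),g(426,272)],120))
print("plate edge",onz(W,[g(176,422),g(497,422)],134))
E
```

```text
marker 1357 [595.06  75.04 130.3 ] 7.833792301356524
   row 177 [612.3   75.18 130.31]
   row 188 [605.64  75.08 130.25]
   row 199 [598.75  74.49 130.28]
   row 210 [591.71  75.   130.26]
   row 221 [584.63  75.01 130.24]
   row 232 [577.45  74.94 130.31]
ptr 414 [584.42  35.01 119.55] 9.503829649776417
   row 211 [591.03  35.4  119.54]
   row 215 [588.31  35.21 119.55]
   row 219 [585.62  35.05 119.49]
   row 223 [583.01  35.18 119.59]
   row 227 [580.17  35.02 119.56]
   row 231 [577.44  34.53 119.58]
pin 25 [599.63  36.26 126.13] 0.334346673384049
   row 199 [600.21  36.3  126.13]
   row 200 [599.63  36.26 125.99]
   row 201 [598.85  36.21 126.08]
   row 202 [598.4   36.19 126.  ]
   row 203 [597.67  36.13 126.13]
ptrfront 25 [600.57  40.84 119.6 ] 0.40279564279467284
   row 195 [601.29  40.88 119.64]
   row 196 [600.57  40.84 119.62]
   row 197 [599.88  40.81 119.6 ]
   row 198 [599.27  40.77 119.59]
   row 199 [598.62  40.73 119.59]
foot 986 [618.11  17.47  57.83] 9.485462409212488
   row 146 [630.11  18.34  57.74]
   row 152 [625.51  17.99  57.85]
   row 158 [620.87  17.72  57.85]
   row 164 [616.17  17.25  57.81]
   row 170 [611.36  16.81  57.83]
   row 176 [606.51  16.45  57.84]
block 210 [628.19  80.29  47.82] 9.472956425688418
   row 134 [635.26  80.47  47.83]
   row 138 [632.11  80.33  47.75]
   row 142 [628.93  80.28  47.76]
   row 146 [625.72  80.18  47.8 ]
   row 150 [622.52  80.11  47.9 ]
   row 154 [619.34  80.04  47.74]
marker corners [[613.31  85.29 131.  ]
 [615.95  65.73 131.  ]
 [571.76  62.92 131.  ]
 [570.47  83.45 131.  ]]
ptr [[597.69  35.22 120.  ]
 [602.92  43.06 120.  ]
 [603.88  27.85 120.  ]]
plate edge [[562.22  91.98 134.  ]
 [567.59   6.73 134.  ]]
```

```bash
cat > tip.py <<'E'
from h import *
from scipy.spatial.transform import Rotation as Ro
np.set_printoptions(precision=2,suppress=True)
s=arm.read_state();M=Ro.from_quat(s["ee_rot"]).as_matrix()
tip=s["position"]+173*M[:,2]
print("tip",tip,"zt",M[:,2],"F",s["contact_force"],s["clock"])
def to(X): print("shift to",X,(M.T@(np.array(X)-tip)))
E
python3 - <<'E'
from tip import *
to((602,75.5,180));to((602,75.5,134));to((602,75.5,119.6))
E
```

```text
tip [561.23  32.67 197.99] zt [ 0.01 -0.   -1.  ] F [-0.74 -0.47  0.54] 14.45
shift to (602, 75.5, 180) [ 43.28 -40.23  18.14]
shift to (602, 75.5, 134) [ 42.96 -40.39  64.14]
shift to (602, 75.5, 119.6) [ 42.87 -40.44  78.54]
```

```bash
python3 -m jog '[[[15,-14,0,0],[30,-28,0,0],[43,-40,2,0],[43,-40,20,0],[43,-40,36,0]]]' && python3 -m jog '[[[0,0,8,0],[0,0,16,0],[0,0,22,0],[0,0,22,0],[0,0,22,0]]]'
python3 - <<'E'
from tip import *
im,D=arm.get_image("wrist");cv2.imwrite("pics/w7.png",im)
to((602,75.5,119.6))
E
```

```text
clock: 15.08
position: [601.1, 76.5, 333.8]
ee_rot: [0.999, 0.032, 0.003, 0.002]
contact_force: [-0.4, -0.1, -0.0]
gripper_width: -0.2
clock: 15.7
position: [601.3, 76.4, 312.3]
ee_rot: [0.999, 0.032, 0.004, 0.002]
contact_force: [0.0, -0.4, 1.4]
gripper_width: 0.0
tip [602.54  75.82 139.32] zt [ 0.01 -0.   -1.  ] F [ 0.05 -0.43  1.38] 15.7
shift to (602, 75.5, 119.6) [-0.7   0.22 19.71]
```

View pics/w7.png

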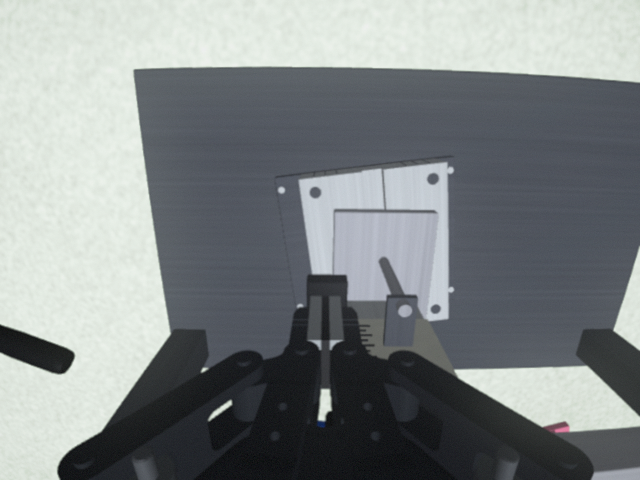

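```bash
python3 -m jog '[[[0,0,4,0],[0,0,7,0],[0,0,9,0],[0,0,11,0],[0,0,13,0]]]' && python3 -m jog '[[[0,0,1,0],[0,0,2,0],[0,0,3,0],[0,0,3,0],[0,0,3,0]]]'
python3 - <<'E'
from tip import *
im,D=arm.get_image("wrist");cv2.imwrite("pics/w8.png",cv2.resize(im[180:380,240:480],None,fx=3,fy=3,interpolation=cv2.INTER_CUBIC));np.save("pics/w8.npy",D)
E
```

```text
clock: 16.38
position: [601.3, 76.3, 299.5]
ee_rot: [0.999, 0.032, 0.003, 0.002]
contact_force: [-2.4, -0.6, 3.6]
gripper_width: 0.1
clock: 17.0
position: [601.3, 76.3, 296.3]
ee_rot: [0.999, 0.032, 0.003, 0.002]
contact_force: [-0.8, 0.5, 2.0]
gripper_width: 0.2
tip [602.5   75.79 123.33] zt [ 0.01 -0.   -1.  ] F [-0.81  0.49  2.  ] 17.0
```

View pics/w8.png

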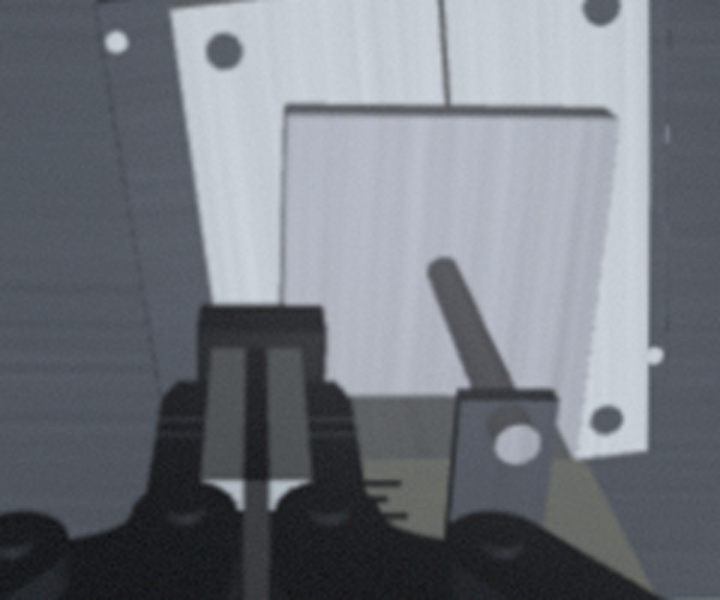

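```bash
cat > m.py <<'E'
from md import *
import sys
def meas(W,D,boxes,ox,oy,k):
    for n,(a,b,c,d) in boxes.items():
        P=box(W,D,int(ox+a/k),int(ox+c/k),int(oy+b/k),int(oy+d/k));print(n,len(P),np.median(P,0),P[:,2].std())
E
python3 - <<'E'
from m import *
np.set_printoptions(precision=2,suppress=True)
meas(arm.camera_params("wrist"),np.load("pics/w8.npy"),dict(marker=(212,324,312,338),ptr=(464,415,490,500),foot=(320,160,420,260)),240,180,3)
E
```

```text
marker 135 [613.92  76.18 121.27] 0.8416938265131543
ptr 251 [592.12  39.77 118.84] 0.5593489256639661
foot 1116 [612.13  52.9   57.27] 0.6490056888068936
```

```bash
python3 -m jog '[[[0,0,0.5,0],[0,0,1,0],[0,0,1.5,0],[0,0,1.9,0],[0,0,1.9,0]]]'
python3 - <<'E'
from m import *
from tip import *
W=arm.camera_params("wrist")
Ds=[]
for i in range(5):
    im,D=arm.get_image("wrist");Ds.append(D)
meas(W,np.mean(Ds,0),dict(marker=(212,324,312,338),ptr=(464,415,490,500),foot=(320,160,420,260)),240,180,3)
cv2.imwrite("pics/w9.png",cv2.resize(im[180:380,240:480],None,fx=3,fy=3,interpolation=cv2.INTER_CUBIC))
E
```

```text
clock: 17.68
position: [601.3, 76.3, 294.4]
ee_rot: [0.999, 0.032, 0.003, 0.002]
contact_force: [-1.1, 0.3, 2.2]
gripper_width: -0.1
tip [602.54  75.79 121.41] zt [ 0.01 -0.   -1.  ] F [-1.08  0.26  2.2 ] 17.675
marker 136 [613.93  76.44 119.54] 5.4207511710805685
ptr 252 [593.52  40.42 118.93] 5.377744359400509
foot 1122 [613.19  53.27  57.29] 6.9676858886562
```

View pics/w9.png

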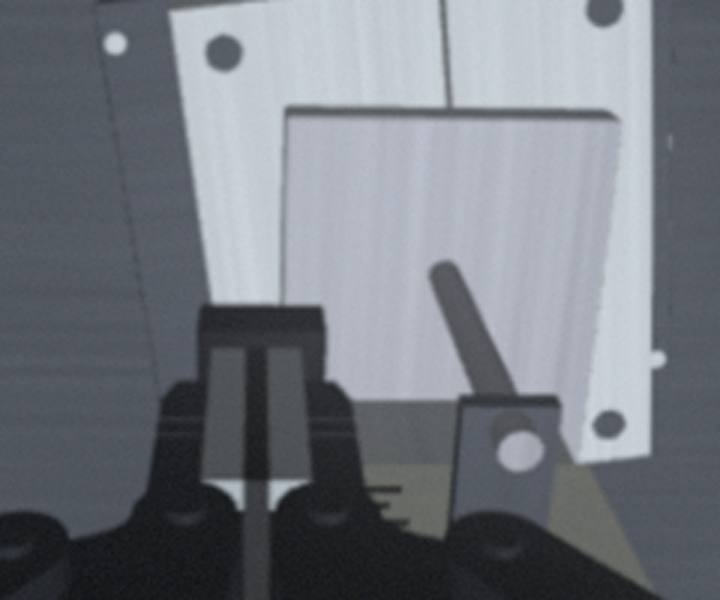

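```bash
python3 -m jog '[[[0,0,-15,0],[0,0,-40,0],[0,0,-70,0],[-20,20,-77,0],[-43,40,-77,0]]]' && python3 -m jog '[[[0,0,0,0],[0,0,0,0],[0,0,0,0],[0,0,0,0],[0,0,0,0]]]'
python3 - <<'E'
from m import *
from tip import *
W=arm.camera_params("wrist")
Ds=[]
for i in range(4):
    im,D=arm.get_image("wrist");Ds.append(np.where(D>0,D,np.nan))
D=np.nan_to_num(np.nanmedian(Ds,0));np.save("pics/w10.npy",D)
meas(W,D,dict(marker=(216,250,272,375),ptr=(376,325,418,370),foot=(420,170,480,240)),160,80,2.4)
cv2.imwrite("pics/w10.png",cv2.resize(im[80:330,160:480],None,fx=2.4,fy=2.4,interpolation=cv2.INTER_CUBIC))
E
```

```text
clock: 18.55
position: [560.4, 33.5, 373.1]
ee_rot: [0.999, 0.032, 0.005, 0.001]
contact_force: [-0.4, 0.6, -0.1]
gripper_width: 0.2
clock: 19.18
position: [560.7, 33.8, 372.8]
ee_rot: [0.999, 0.032, 0.005, 0.001]
contact_force: [0.7, 1.0, -0.1]
gripper_width: 0.1
tip [562.43  33.44 199.79] zt [ 0.01 -0.   -1.  ] F [ 0.71  0.95 -0.14] 19.175
marker 1196 [590.52  77.55 120.02] 16.90654700423498
ptr 342 [583.01  35.48 118.89] 0.3454665124791973
foot 750 [616.92  19.4   57.18] 0.385649530196422
```

View pics/w10.png

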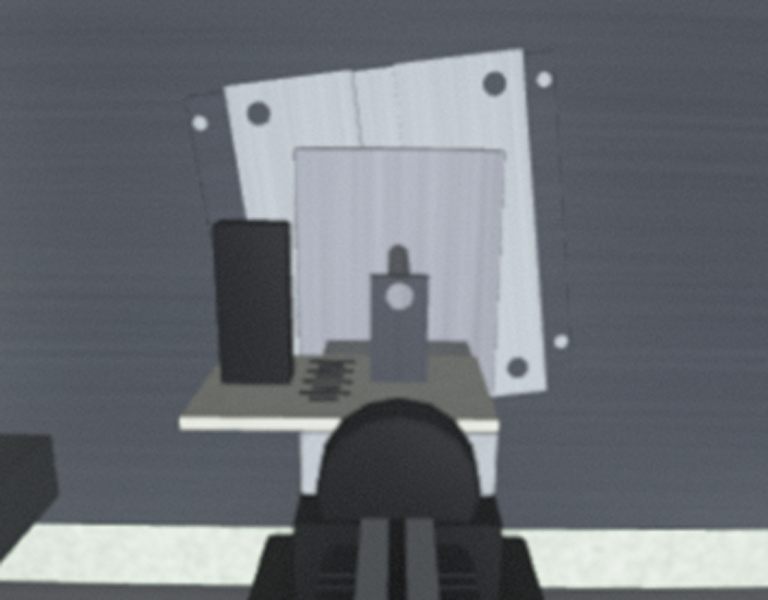

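Run:
```python
from m import *
from tip import *
W=arm.camera_params("wrist");D=np.load("pics/w10.npy")
meas(W,D,dict(mA=(230,240,280,280),mB=(230,290,280,330),mC=(230,335,280,370),ptr=(376,325,418,370),pf=(376,278,384,320)),160,80,2.4)
to((602,75.5,125))
```

```text
tip [562.3   33.26 199.97] zt [ 0.01 -0.   -1.  ] F [0.27 0.05 0.45] 19.375
mA 336 [605.06  74.9  120.24] 0.3468189716273607
mB 357 [591.67  74.72 120.25] 0.3583306459840734
mC 315 [579.4   74.57 120.22] 0.3360862405997284
ptr 342 [582.89  35.29 119.08] 0.34552257259416586
pf 72 [596.43  40.73 119.1 ] 0.3716030139760089
shift to (602, 75.5, 125) [ 41.56 -39.81  75.29]
```

Run:
```python
from m import *
from tip import *
W=arm.camera_params("wrist");D=np.load("pics/w10.npy")
meas(W,D,dict(bedL=(10,200,150,400),bedR=(600,200,750,400),bedTop=(300,0,500,35),footL=(300,170,330,240),footR=(450,170,490,240)),160,80,2.4)
```

```text
tip [562.3   33.26 199.97] zt [ 0.01 -0.   -1.  ] F [0.27 0.05 0.45] 19.375
bedL 4814 [565.48 163.15  11.37] 0.4064138851382332
bedR 5146 [580.85 -78.42  11.31] 0.39926127874792455
bedTop 1162 [679.19  40.    11.45] 0.4230905710319768
footL 360 [613.87  64.65  57.33] 0.4009383443051437
footR 510 [617.21  12.75  57.4 ] 0.40277498649540416
```

```bash
python3 -m jog '[[[20,-20,0,0],[41.5,-39.8,5,0],[41.5,-39.8,40,0],[41.5,-39.8,65,0],[41.5,-39.8,75,0]]]' && python3 -m jog '[[[0,0,1,0],[0,0,2,0],[0,0,2,0],[0,0,2,0],[0,0,2,0]]]' && python3 tip.py
```

```text
clock: 20.0
position: [599.8, 75.8, 296.6]
ee_rot: [0.999, 0.032, 0.004, 0.002]
contact_force: [0.0, -0.4, -0.3]
gripper_width: -0.0
clock: 20.62
position: [599.9, 75.8, 295.0]
ee_rot: [0.999, 0.032, 0.004, 0.002]
contact_force: [-0.5, -0.4, 0.6]
gripper_width: 0.2
tip [601.29  75.27 121.98] zt [ 0.01 -0.   -1.  ] F [-0.54 -0.38  0.56] 20.625
```

Target tip z is 120.26, so 1.7 mm further.

```bash
python3 -m jog '[[[0,0,0.5,0],[0,0,1,0],[0,0,1.5,0],[0,0,1.7,0],[0,0,1.7,0]]]' && python3 tip.py
```

```text
clock: 21.25
position: [599.9, 75.8, 293.4]
ee_rot: [0.999, 0.032, 0.004, 0.002]
contact_force: [-0.1, 0.6, 2.9]
gripper_width: 0.0
tip [601.42  75.3  120.44] zt [ 0.01 -0.   -1.  ] F [-0.13  0.58  2.92] 21.25
```

Now retract and measure with a clear view.

```bash
python3 -m jog '[[[0,0,-15,0],[0,0,-40,0],[0,0,-70,0],[-20,20,-78,0],[-42,40,-78,0]]]' && python3 -m jog '[[[0,0,0,0],[0,0,0,0],[0,0,0,0],[0,0,0,0],[0,0,0,0]]]'
python3 - <<'E'
from m import *
from tip import *
W=arm.camera_params("wrist")
Ds=[]
for i in range(5):
    im,D=arm.get_image("wrist");Ds.append(np.where(D>0,D,np.nan))
D=np.nan_to_num(np.nanmedian(Ds,0));np.save("pics/w11.npy",D)
meas(W,D,dict(mA=(230,240,280,280),mB=(230,290,280,330),mC=(230,335,280,370),ptr=(376,325,418,370),pf=(376,280,384,320),foot=(420,170,480,240),block=(265,130,285,180)),160,80,2.4)
to((602,75.5,125))
cv2.imwrite("pics/w11.png",cv2.resize(im[80:330,160:480],None,fx=2.4,fy=2.4,interpolation=cv2.INTER_CUBIC))
E
```

```text
clock: 21.88
position: [559.8, 33.1, 373.0]
ee_rot: [0.999, 0.032, 0.006, 0.001]
contact_force: [0.4, -0.8, 0.1]
gripper_width: 0.0
clock: 22.5
position: [560.0, 33.4, 372.7]
ee_rot: [0.999, 0.033, 0.006, 0.001]
contact_force: [0.1, -0.0, -0.4]
gripper_width: -0.4
tip [561.92  33.   199.67] zt [ 0.01 -0.   -1.  ] F [ 0.14 -0.   -0.38] 22.5
mA 336 [604.56  74.86 119.06] 0.3448403395438465
mB 357 [591.12  74.66 119.07] 0.3532425126089608
mC 315 [578.85  74.48 119.1 ] 0.3372185139380139
ptr 342 [582.64  35.05 118.95] 0.34550968546176625
pf 68 [595.84  40.48 118.9 ] 0.343515860270676
foot 750 [616.48  18.97  57.13] 0.3769139562281847
block 168 [628.25  79.87  47.01] 0.3859271902052818
shift to (602, 75.5, 125) [ 41.95 -40.03  75.01]
```

```bash
python3 -m jog '[[[0,0,-20,0],[0,0,-40,0],[0,0,-60,0],[0,0,-60,0],[0,0,-60,0]]]'
python3 - <<'E'
from h import *
im,D=arm.get_image("scene");cv2.imwrite("pics/s12.png",im)
E
```

```text
clock: 23.38
position: [558.8, 33.3, 431.9]
ee_rot: [0.999, 0.032, 0.005, 0.001]
contact_force: [-0.1, -0.4, -0.9]
gripper_width: 0.1
```

View pics/w11.png

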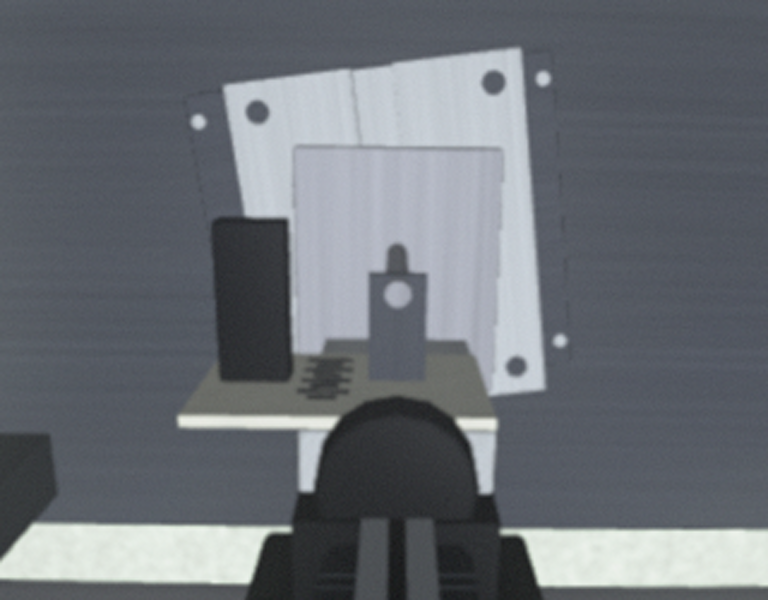

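View pics/s12.png

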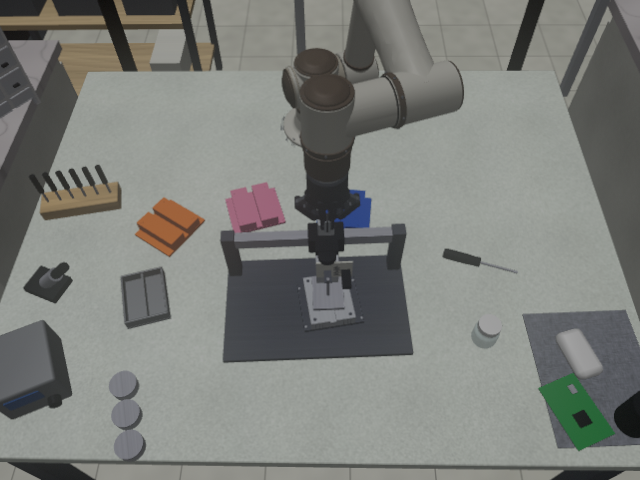

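The block is still at (329,299), the bystanders haven't moved, and the robot is clear, so I'm handing in.

```bash
python3 -c "
from bench import arm
print(arm.job_done())"
```

```text
the job is handed in; nothing more can be done
None
```

The job is done and handed in at about 23.4 s of the 72 s allowed. I slid the carriage about 129 mm so the probe was over the channel. I then pressed the head down to a peak reading of about 16 N and left it there. Last, I pushed the marker down in two steps.

Final wrist-camera depth checks:
- **Foot:** its top is 10.1 mm above the block, against its 10 mm thickness, so it sits flat.
- **Probe:** it reads about 21.8 mm, so the channel is about 8.2 mm deep and the probe is in it, not on the block's surface.
- **Marker:** its top is about 0.1 mm above the top of the pointer, which is within measurement noise.
- **Surroundings:** in the last scene picture the block and the bystanders looked unmoved, and the robot was touching nothing.

No check failed. A quick look at the marker while the finger was still on it showed a 0.6 mm gap. A clear view gave 1.15 mm, so I used that for the last push. The cameras also differed by up to about 5 mm in absolute positions, so I set the carriage from distances within a single view.

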